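# Hold the seed canister lid at its half-turn airing position

### The arm

A 6-joint arm with a two-finger parallel gripper is mounted at the origin on the work surface. World frame = base frame: x ahead of the robot, y to its left, z up, the work surface at z = 0. Lengths are in mm, angles in rad, forces in N, time in s.
With the tool pointing down it reaches from about 275 to 1000 mm from the base axis. Payload 8.4 kg.
Tool frame: the origin (TCP) lies on the mounting face of the last link; the fingertips stand 173 mm ahead of it and the grasp point (between the pads) lies 155 mm ahead of it; z points along the fingers, y is the direction in which the jaws open and shut (so a half turn about z gives the same grasp; the last joint's range is limited). The gripper opens to 85 mm and grips with 20 to 120 N. Pads are 22 mm wide; open, the fingers measure 114 mm over their backs; the gripper's body (76 mm by 85 mm) begins 54 mm behind the grasp point. The pads swing forward as they close: fully open they stand 13 mm farther back than shut.
Start: joints at [1.277, 0.353, 1.633, -0, 1.155, -0.002], TCP at [179.797, 598.584, 404.681] pointing down, gripper open.
Joint ranges: [-2.63, 2.63], [-0.92, 2.1], [0.06, 2.66], [-1.3, 4.44], [0, 2.69], [-3.02, 3.02]. Speed limits (rad/s): [2.22, 2.22, 2.79, 3.14, 3.14, 3.14].

### API

Orientations are given as [roll, pitch, yaw] about the fixed x, y, z axes, in that order (R = Rz(yaw) Ry(pitch) Rx(roll)).
In Python, from rig import readout, imaging, ticket gives the robot as it stands.
- The arm moves only by the tool step_arm, never from a script. Its argument "deltas" is a list of rows, each an object with "translation": the shift along the tool's x, y, z in cm, a list of three; "rot": the turn, a rotation vector about the tool's x, y, z in rad, a list of three. In form: [{"translation": [x, y, z], "rot": [rx, ry, rz]}, ...]. A call has 1 to 8 rows; each row is the pose to reach, as a shift and turn from the pose commanded when the call began, along the tool's axes at that moment; what a row does not reach only later rows make up. A row lasts 1/8 s, in which the tool goes at most 62.5 mm and 10.7 degrees, less where a joint would pass 70% of its speed; a pose out of reach is approached as far as the arm can. A call with a gripper value outside its range is refused whole. "grip" is the closure in counts, from 0 (fully open) to 255 (shut), set as the call begins (left out, the last holds). The fingers move at their own pace and stop on an object; "squeeze" is the grip in N (left out, the last holds). Time passes only in rows, so rows that repeat a pose let the fingers close. It gives the time, the measured TCP pose, the force and the opening at its end, in the units of the state.
- readout.sense(): the state, without advancing time (a new reading comes with each control period).
- imaging.grab_frame(name): name is "side" or "top"; returns a dict with "image" (420x560x3 uint8, red, green, blue), "camera_matrix" (3x3 intrinsics, pixels), "world_to_cam" (4x4, takes a point from world to camera coordinates). Camera axes: x right, y up, looking along -z (the intrinsics and any distortion apply to the point x, -y, -z); pixel columns grow to the right and rows downward; lengths in mm; the calibration is good to about 2 mm. A picture is of the moment at which its call begins. There is no depth.
- ticket.sign_off(): hands the job in, once; it reports no verdict.
The state is a dict: "clock": time; "qpos": joint angles; "qvel": joint speeds; "joint_efforts": joint torques, N m; "eef_pos": TCP position; "tcp_rot": TCP orientation; "contact_force": force on the tool from outside, world axes, zero at the start; "wrist_torque": the same for the moment, N m; "opening": opening from 0.0 (shut) to 1.0 (fully open).
Only numpy, scipy, OpenCV 4.12 (cv2) and the standard library are available. Lean on these libraries where they do the work, as an engineer would, in place of code of your own. Each camera call takes 0.05 s, during which the arm holds its last target.

### The job

Fit the bayonet lid (the one with the upright grip bar and two lugs) on the seed canister: drop its lugs through the slots of the mouth until the cap is fully down, then turn it clockwise, against the vent spring, to the half-turn airing mark, 45 degrees on from the slots, where the bar points between a pair of ribs on the drum; stop there, well before the lock clicks. Finish still gripping the lid and holding it there, as the spring would turn it back, and leave everything else on the shelf where it is.

Things in the scene. Friction and masses are not known exactly. Their poses are not given: they have to be found in the camera images.
- lid: Bare aluminium bayonet lid, 0.12-0.22 kg, standing upright on the shelf on its neck. Origin: centre of the neck's underside, z up. Neck 63 mm diameter, z 0-15.5 mm, foot bevelled. Cap 92 mm diameter, z 15.5-21.5, with an 8 mm round nub at its edge at +x and -x, out to 52 mm. Alike after a half turn about z: yaw counts modulo 180 degrees.
- lid_lug (a point): Outer end of one of the lid's two lugs, at the foot of the neck, 40.5 mm from the axis along the lid's +x (the other along -x). Each lug is 13 mm wide and 5 mm thick (lid z 0-5 mm).
- lid_grip (a point): Centre of the lid's upright grip bar, on its axis, 39.5 mm above the lid's origin. The bar lies along the lid's x, over the lugs: 64 mm long, 14 mm thick (along y), 36 mm high (lid z 21.5-57.5). Axes as lid.
- canister: Steel drum, 100 mm diameter, top 112 mm above the shelf, screwed down on a 150 x 150 x 12 mm board; cannot move. Origin: centre of the board's underside, z up. The lugs enter slots at its +x and -x; turned clockwise seen from above (lid's yaw falls) they pass under the flange; pins block the other way. Axes within about 6 degrees let the lugs in, either way round.
- canister_mouth (a point): Centre of the mouth, on top of its flat 8 mm thick flange, 112 mm above the shelf; axes as canister. Hole 69 mm diameter; the two slots are 21 mm wide at the hole, wider outwards. Seated, the cap lies on the flange: the lid's origin is 15.5 mm below this point, the lugs 2.5 mm under the flange.
- half_mark (a point): Half-turn mark: top of a pair of small upright ribs outside the drum, 45 degrees clockwise of the +x slot, 51.5 mm from the axis, 1 mm below the mouth. A like pair stands opposite. At the half-turn the bar points between the ribs.
- vent (a joint): Sprung vent ring in the canister, rad: 0 at rest, grows as the lid turns clockwise. The lugs meet its two pins after about 9 degrees of turn and carry it along: about 0.63 at the half-turn. Its spring turns the lid back with 0.03 N m at 0, 0.08 N m at the half-turn.
- catch (a joint): Lock catch, a sprung plunger on a dark bracket 70 degrees clockwise of the +x slot, 48 to 75 mm from the axis, top 8 mm above the mouth. Metres pushed outwards, 0 at rest. A nub of the lid pushes it (2 to 4 N) from about 62 degrees of turn, most at 70; it snaps back with the click at about 78.
- pots: Stack of black plastic nursery pots, 91 mm in diameter, about 109 mm high, loose; origin under its centre. Leave alone.
- dish: White ceramic seedling dish, 120 mm in diameter, 35 mm high, loose; origin under its centre. Leave alone.
- dibber: Aluminium dibber, a pointed rod 210 mm long and 26 mm thick, lying along its own x; origin under its middle. Leave alone.
- plain_lid: Plain steel lid with a round knob and no lugs, 72 mm in diameter, 32 mm high, loose; not the one to use. Origin under its centre. Leave alone.
- kneeler: Yellow plastic kneeler pad frame, 260 x 270 x 40 mm, loose; origin under its centre. Leave alone.
- bucket: Small steel bucket, 134 mm in diameter, 120 mm high, with a swinging wire handle hanging on its -x side out to about 75 mm; origin under its centre. Leave alone.
- trowel: Hand trowel lying along its own x, wooden handle to -x, 255 mm long, 26 mm high; origin under the point 140 mm from the handle's end. Leave alone.
Mind the look-alikes: they are no part of the job. What is meant by the lid is not pink, and is the smaller of those in its own colour.

How it is judged (in metres and radians):
On the way, in this order (a step that is already met when the one before it is completed fails the run):
1. the lid is lifted clear of the shelf in the fingers (height (world z) of lid above 0.05 m and contact force between the fingers and lid above 2 N), for 0.2 s.
2. the lid is seated in the canister's mouth, its lugs through the slots, not yet turned (horizontal distance between lid and canister below 0.006 m and z of lid in the frame of canister_mouth between -0.019 and -0.0125 m and angle between lid's own z axis and vertical below 0.08 rad and angle between the x axis of lid and the x axis of canister, either way round below 0.22 rad), for 0.1 s.
At the end, for the whole second after the job is handed in: Lid seated (axis within 6 mm of the canister's, cap within 3 mm of the flange, tilt under 0.08 rad), turned clockwise 45 +-10 degrees from the slots, vent past 0.42 rad, catch pushed under 1.2 mm, lid still and gripped with over 3 N (horizontal distance between lid and canister below 0.006 m and z of lid in the frame of canister_mouth between -0.019 and -0.0125 m and angle between lid's own z axis and vertical below 0.08 rad and angle between the x axis of lid and the x axis of canister, either way round between 0.61 and 0.96 rad and value of joint vent above 0.42 rad and value of joint catch below 0.0012 m and contact force between the fingers and lid above 3 N and linear speed of lid below 0.02 m/s and angular speed of lid below 0.15 rad/s); the arm keeps its last pose, push and grip.
It fails at once if the lid is turned on into the lock click (horizontal distance between lid and canister below 0.006 m and z of lid in the frame of canister_mouth below -0.0115 m and ((value of joint catch above 0.0015 m and angle between the x axis of lid and the x axis of canister, either way round above 0.96 rad) or angle between the x axis of lid and the x axis of canister, either way round above 1.25 rad)).
It fails at once if another thing on the shelf is moved more than 3 cm (distance of any of pots, dish, dibber, plain_lid, kneeler, bucket, trowel from where it was at the start of the episode above 0.03 m).
It also fails if it takes over 48 s, if anything falls off the work surface, if the arm or the gripper's body presses on something with over 40 N, if the wrist force passes 120 N, or if a joint passes its speed limit or range.

## Working session

There is one attempt and no reset: what is moved stays moved. The work goes in short steps, Python scripts to look and compute and a tool call to move; the robot and the scene stay as the last step left them, time stands still between calls to the robot, and variables do not carry over. Pictures are saved under pics/ and viewed, and the job is handed in when it is done.

Besides the shell and the picture viewer there is one more tool, called after "Emit:" as name(argument=value, ...), one argument or row to a line, values as JSON. step_arm: Moves the arm, as the interface text tells. Its arguments: {"type":"object","properties":{"deltas":{"type":"array","items":{"type":"object","properties":{"translation":{"type":"array","items":{"type":"number"}},"rot":{"type":"array","items":{"type":"number"}}}}},"grip":{"type":"number"},"squeeze":{"type":"number"}},"required":["deltas"]}

```bash
mkdir -p pics; python3 - <<'E'
from rig import readout, imaging
import cv2,pickle
print(readout.sense())
for n in("side","top"):
    f=imaging.grab_frame(n); cv2.imwrite(f"pics/{n}0.png",f["image"][:,:,::-1]); pickle.dump(f,open(f"{n}0.pkl","wb"))
    print(n,f["camera_matrix"],f["world_to_cam"],[k for k in f])
E
```

```text
{'clock': 0.0, 'qpos': array([ 1.27656636e+00,  3.53654320e-01,  1.63412107e+00,  2.03231718e-05,
        1.15517320e+00, -2.41317725e-03]), 'qvel': array([ 1.21060123e-05, -2.19016236e-03,  1.75947854e-04,  1.24560970e-03,
       -3.57064899e-04, -6.61718045e-04]), 'joint_efforts': array([ 2.56512703e-04, -6.05258346e+01, -3.42071843e+01, -7.24506526e-05,
        9.56252916e-03,  8.64512685e-06]), 'eef_pos': array([179.74769942, 598.36044189, 403.96324472]), 'tcp_rot': array([-3.14023677e+00, -2.18538613e-05,  2.84976763e+00]), 'contact_force': array([-0.53638596, -0.71215233,  0.26924284]), 'wrist_torque': array([ 0.01686404,  0.01533748, -0.05096279]), 'opening': 1.002976375836645}
side [[440.86182944   0.         274.43237341]
 [  0.         440.86182944 205.25055552]
 [  0.           0.           1.        ]] [[ 8.60053860e-01 -5.10198624e-01 -2.17282177e-03 -4.78369638e+02]
 [ 3.61818482e-01  6.06912302e-01  7.07633269e-01 -2.30541780e+02]
 [-3.59714808e-01 -6.09388892e-01  7.06576560e-01 -1.31497335e+03]
 [ 0.00000000e+00  0.00000000e+00  0.00000000e+00  1.00000000e+00]] ['image', 'camera_matrix', 'world_to_cam']
top [[505.82500113   0.         279.93517284]
 [  0.         505.82500113 216.2722158 ]
 [  0.           0.           1.        ]] [[ 2.29423854e-02 -9.99572973e-01  1.80975009e-02 -6.96573221e+01]
 [ 9.86420016e-01  2.55778617e-02  1.62238482e-01 -5.26620912e+02]
 [-1.62632097e-01  1.41295994e-02  9.86585605e-01 -1.44892534e+03]
 [ 0.00000000e+00  0.00000000e+00  0.00000000e+00  1.00000000e+00]] ['image', 'camera_matrix', 'world_to_cam']
```

View pics/side0.png

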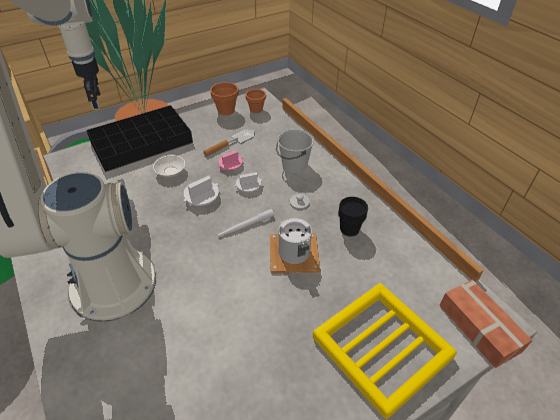

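View pics/top0.png

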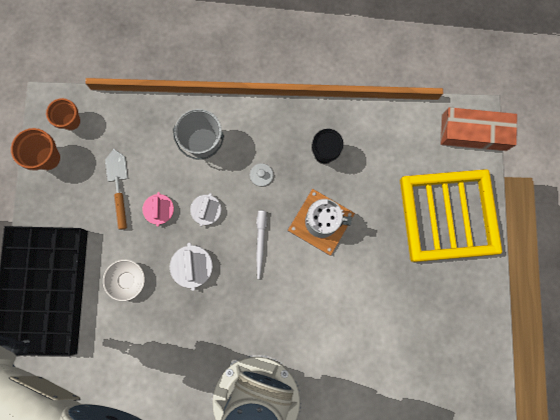

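Three lids have a grip bar. In the top view they are pink at (158,210), small aluminium at (206,209) and larger aluminium at (191,267). The small aluminium one at (206,209) fits, since it isn't pink and is the smaller of the two in its colour. I'll confirm that in enlarged crops.

```bash
python3 - <<'E'
import cv2,numpy as np
t=cv2.imread("pics/top0.png");s=cv2.imread("pics/side0.png")
def c(im,x,y,w,h,k): return cv2.resize(im[y:y+h,x:x+w],None,fx=k,fy=k,interpolation=cv2.INTER_CUBIC)
a=c(t,130,180,110,110,3.6);b=c(t,280,170,110,110,3.6)
cv2.imwrite("pics/crop_top.png",np.hstack([a,b]))
a=c(s,170,140,110,80,3.6);b=c(s,250,200,110,80,3.6)
cv2.imwrite("pics/crop_side.png",np.hstack([a,b]))
E
```

```text
(no output)
```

View pics/crop_top.png

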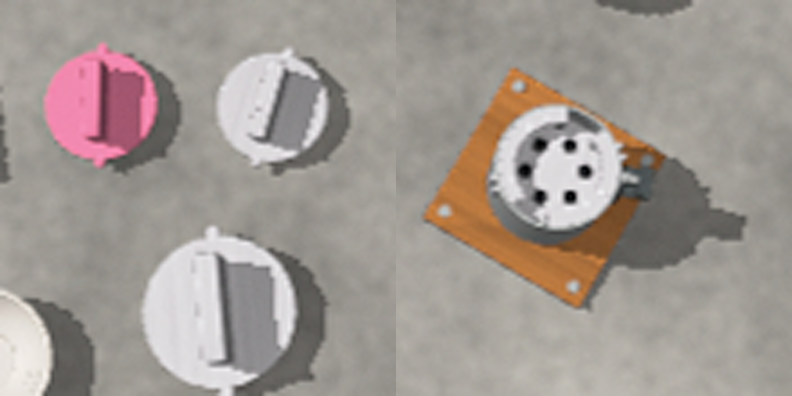

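View pics/crop_side.png

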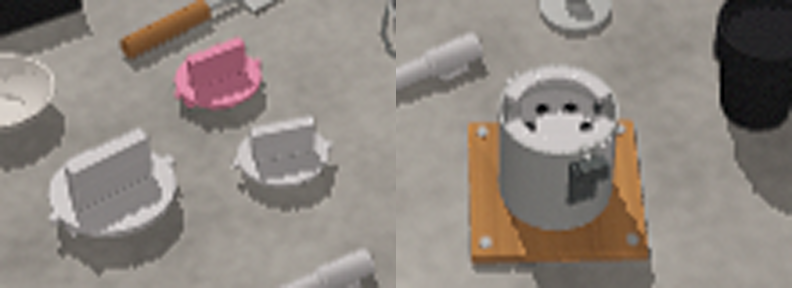

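The crops confirm it: the small bare-aluminium lid with nubs is at top (206,209) and side (249,182). The canister mouth is at top (325,216), with slots to the upper right and lower left and the catch bracket on the right at (346,218). Next I'll fit both poses using the two views together.

```bash
cat > h.py <<'E'
import numpy as np,pickle,cv2
from scipy.optimize import least_squares
def proj(f,P):
    P=np.atleast_2d(P);M=f["world_to_cam"];c=P@M[:3,:3].T+M[:3,3]
    c=c*[1,-1,-1];K=f["camera_matrix"];u=c@K.T;return u[:,:2]/u[:,2:]
def pose(x,y,yaw,P,z=0):
    P=np.atleast_2d(P).astype(float);c,s=np.cos(yaw),np.sin(yaw)
    return P@np.array([[c,-s,0],[s,c,0],[0,0,1]]).T+[x,y,z]
def circ(r,z,n=60):
    a=np.linspace(0,2*np.pi,n);return np.c_[r*np.cos(a),r*np.sin(a),0*a+z]
def box(x0,x1,y0,y1,z):
    return np.array([[x0,y0,z],[x1,y0,z],[x1,y1,z],[x0,y1,z],[x0,y0,z]])
LID=[circ(46,21.5),circ(46,15.5),box(-32,32,-7,7,57.5),box(-32,32,-7,7,21.5),np.array([[-52,0,18],[52,0,18.]])]
def pt(a): return np.array([[r*np.cos(np.radians(d)),r*np.sin(np.radians(d)),z] for r,d,z in a])
CAN=[circ(50,112),circ(34.5,112),box(-75,75,-75,75,12),pt([(34.5,0,112),(41,0,112)]),pt([(34.5,180,112),(41,180,112)]),pt([(48,-70,120),(75,-70,120)]),pt([(51.5,-45,111),(56,-45,111)])]
def overlay(f,img,sets,crop,k,fn):
    x,y,w,h=crop;im=cv2.resize(img[y:y+h,x:x+w],None,fx=k,fy=k,interpolation=cv2.INTER_CUBIC)
    for pl,col in sets:
        uv=(proj(f,pl)-[x,y]+.5)*k
        cv2.polylines(im,[np.round(uv).astype(int)],False,col,1,cv2.LINE_AA)
    if fn: cv2.imwrite(fn,im)
    return im
E
python3 - <<'E'
from h import *
T=pickle.load(open("top0.pkl","rb"));S=pickle.load(open("side0.pkl","rb"))
k=3.6
tl=lambda x,y:np.array([x/k+130-.5,y/k+180-.5]); tc=lambda x,y:np.array([(x-396)/k+280-.5,y/k+170-.5])
sl=lambda x,y:np.array([x/k+170-.5,y/k+140-.5]); sc=lambda x,y:np.array([(x-396)/k+250-.5,y/k+200-.5])
# lid
obs=[(T,[52,0,18],tl(289,50)),(T,[-52,0,18],tl(255,168)),(T,[32,7,57.5],tl(263,62)),(T,[-32,7,57.5],tl(248,133)),(T,[-32,-7,57.5],tl(263,138)),(T,[32,-7,57.5],tl(280,64)),
(S,[-52,0,18],sl(236,155)),(S,[52,0,18],sl(329,155)),(S,[-32,7,57.5],sl(250,130)),(S,[32,7,57.5],sl(313,118))]
def fit(obs,x0):
    r=lambda p:np.concatenate([proj(f,pose(*p,P))[0]-uv for f,P,uv in obs])
    s=least_squares(r,x0,loss="soft_l1",x_scale=[1,1,.01]);print(s.x,np.degrees(s.x[2]));print(r(s.x).reshape(-1,2).round(1).tolist());return s.x
from itertools import product
L=fit(obs,[550,130,-.2])
obs=[(T,[75,75,12],tc(515,68)),(T,[75,-75,12],tc(664,155)),(T,[-75,-75,12],tc(585,308)),(T,[-75,75,12],tc(427,215)),
(S,[-75,-75,12],sc(650,258)),(S,[-75,75,12],sc(472,258)),(S,[75,75,12],sc(468,123)),(S,[75,-75,12],sc(630,123)),(T,[0,0,112],tc(558,162)),(S,[0,0,112],sc(560,108))]
# which corner assignment: +x slot direction upper right -> try the 4 yaws
C=None
for s in (0,):
    C=fit(obs,[520,-120,-0.6])
np.save("LC.npy",[L,C])
g=(0,200,0);r=(0,0,255)
for n,f,cl,cc in(("top",T,(160,165,95,95),(275,165,95,95)),("side",S,(210,150,80,80),(250,200,80,80))):
    img=cv2.imread(f"pics/{n}0.png")
    kk=380/cl[2]
    a=overlay(f,img,[(pose(*L,p),g) for p in LID],cl,kk,None);b=overlay(f,img,[(pose(*C,p),r) for p in CAN],cc,kk,None)
    cv2.imwrite(f"pics/ov_{n}.png",np.hstack([a,b]))
E
```

```text
[ 5.46919807e+02  1.68590879e+02 -2.22178946e-01] -12.72991588007178
[[-0.3, -0.3], [-0.1, 0.0], [1.2, -0.5], [-0.5, 0.7], [-0.1, 0.4], [1.1, 0.1], [-0.4, 3.0], [1.4, -2.9], [-0.1, -0.7], [-0.3, -1.0]]
[ 5.21773370e+02 -1.82428367e+02 -4.89034244e-01] -28.0195982029702
[[-1.0, -0.4], [1.0, -0.7], [-0.6, -0.1], [-0.6, 1.2], [-48.3, 0.3], [-0.8, -37.1], [46.3, -1.3], [6.9, 35.9], [0.4, 1.2], [0.6, 0.3]]
```

```bash
python3 - <<'E'
from h import *
T=pickle.load(open("top0.pkl","rb"));S=pickle.load(open("side0.pkl","rb"))
k=3.6
tl=lambda x,y:np.array([x/k+130-.5,y/k+180-.5]); tc=lambda x,y:np.array([(x-396)/k+280-.5,y/k+170-.5])
sl=lambda x,y:np.array([x/k+170-.5,y/k+140-.5]); sc=lambda x,y:np.array([(x-396)/k+250-.5,y/k+200-.5])
obs=[(T,[52,0,18],tl(289,50)),(T,[-52,0,18],tl(255,168)),(T,[32,7,57.5],tl(263,62)),(T,[-32,7,57.5],tl(248,133)),(T,[-32,-7,57.5],tl(263,138)),(T,[32,-7,57.5],tl(280,64)),
(S,[-32,7,57.5],sl(250,130)),(S,[32,7,57.5],sl(313,118))]
def fit(obs,x0):
    r=lambda p:np.concatenate([proj(f,pose(*p,P))[0]-uv for f,P,uv in obs])
    s=least_squares(r,x0,loss="soft_l1",x_scale=[1,1,.01]);print(s.x,np.degrees(s.x[2]));print(r(s.x).reshape(-1,2).round(1).tolist());return s.x
L=fit(obs,[550,130,-.2])
obs=[(T,[75,75,12],tc(515,68)),(T,[75,-75,12],tc(664,155)),(T,[-75,-75,12],tc(585,308)),(T,[-75,75,12],tc(427,215)),
(S,[75,-75,12],sc(650,258)),(S,[-75,-75,12],sc(472,258)),(S,[-75,75,12],sc(468,123)),(S,[75,75,12],sc(630,123)),(T,[0,0,112],tc(558,162)),(S,[0,0,112],sc(560,108))]
C=fit(obs,[520,-120,-0.6])
np.save("LC.npy",[L,C])
g=(0,200,0);r=(0,0,255)
for n,f,cl,cc in(("top",T,(160,165,95,95),(275,165,95,95)),("side",S,(210,150,80,80),(255,205,80,80))):
    img=cv2.imread(f"pics/{n}0.png")
    kk=380/cl[2]
    a=overlay(f,img,[(pose(*L,p),g) for p in LID],cl,kk,None);b=overlay(f,img,[(pose(*C,p),r) for p in CAN],cc,kk,None)
    cv2.imwrite(f"pics/ov_{n}.png",np.hstack([a,b]))
E
```

```text
[ 5.47073659e+02  1.68632241e+02 -2.07148042e-01] -11.868708552467377
[[-0.6, -0.4], [0.1, 0.0], [1.0, -0.6], [-0.4, 0.7], [0.1, 0.4], [0.9, -0.0], [-0.0, -0.6], [-0.4, -1.1]]
[ 5.20656922e+02 -1.82288383e+02 -5.08153204e-01] -29.115033963103464
[[-0.4, -0.2], [1.1, 0.3], [-1.3, 0.5], [-0.8, 1.0], [0.6, -1.1], [0.3, 0.1], [0.4, 0.1], [1.4, -0.9], [0.3, 1.6], [0.3, 0.5]]
```

View pics/ov_top.png

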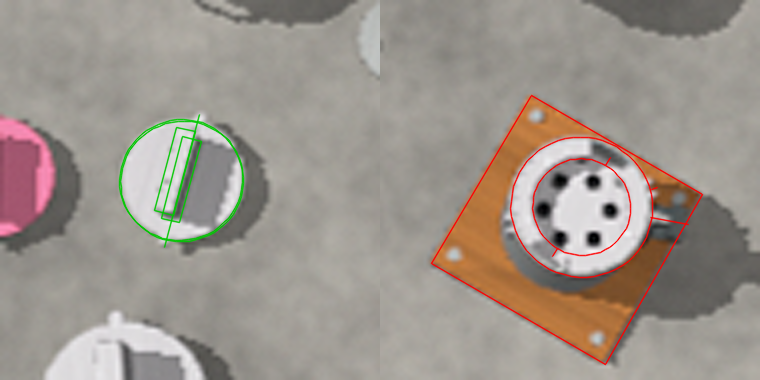

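View pics/ov_side.png

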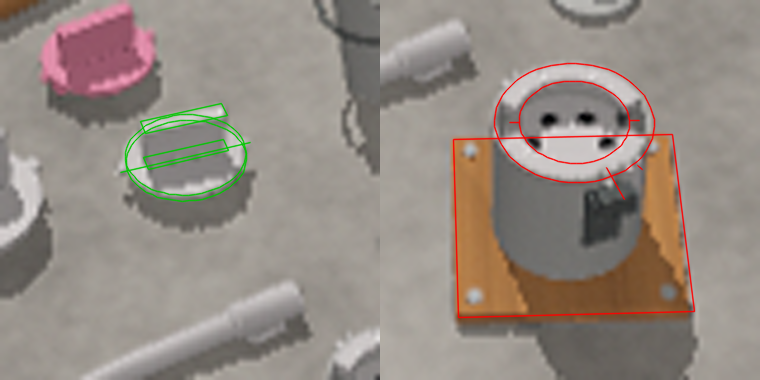

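```bash
python3 - <<'E'
import cv2,numpy as np
t=cv2.imread("pics/top0.png");s=cv2.imread("pics/side0.png")
def c(im,x,y,w,h,k):
    o=cv2.resize(im[y:y+h,x:x+w],None,fx=k,fy=k,interpolation=cv2.INTER_CUBIC)
    for i in range(0,w,5):
        if (x+i)%5==0: cv2.line(o,(i*k,0),(i*k,6 if (x+i)%10 else 14),(0,0,255),1)
    for i in range(0,h,5):
        cv2.line(o,(0,i*k),(6 if (y+i)%10 else 14,i*k),(0,0,255),1)
    return o
cv2.imwrite("pics/L.png",np.hstack([c(t,185,190,40,40,10),c(s,230,165,40,40,10)]))
cv2.imwrite("pics/C.png",np.hstack([c(t,300,190,50,50,8),c(s,270,210,50,50,8)]))
E
```

```text
(no output)
```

View pics/L.png

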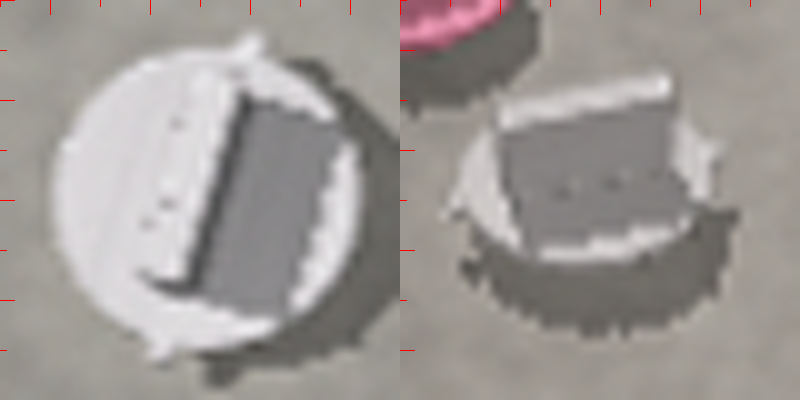

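View pics/C.png

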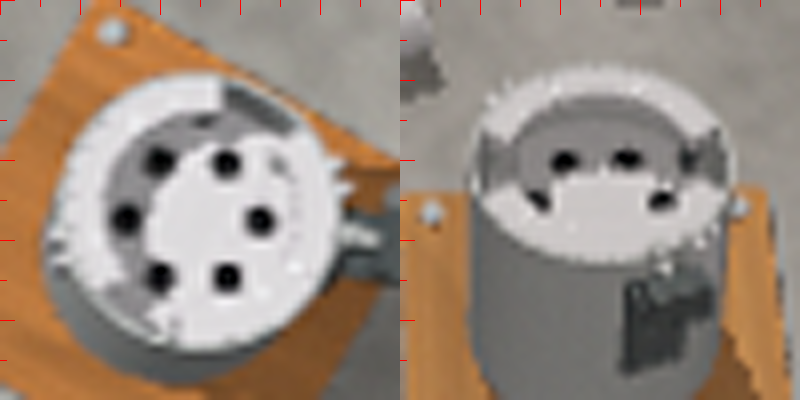

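```bash
cat > fit0.py <<'E'
from h import *
T=pickle.load(open("top0.pkl","rb"));S=pickle.load(open("side0.pkl","rb"))
tl=lambda x,y:np.array([x/10+185-.5,y/10+190-.5]); sl=lambda x,y:np.array([(x-400)/10+230-.5,y/10+165-.5])
tc=lambda x,y:np.array([x/8+300-.5,y/8+190-.5]); sc=lambda x,y:np.array([(x-400)/8+270-.5,y/8+210-.5])
def ext(f,p,P):
    u=proj(f,pose(*p,P));return np.array([u[:,0].min(),u[:,0].max(),u[:,1].min(),u[:,1].max()])
def fit(obs,exts,x0,name):
    def r(p): return np.concatenate([proj(f,pose(*p,P))[0]-uv for f,P,uv in obs]+[(ext(f,p,P)-np.array(e))[m] for f,P,e,m in exts])
    for sub in ("both",):
        s=least_squares(r,x0,loss="soft_l1",x_scale=[1,1,.01]);print(name,s.x.round(3),np.degrees(s.x[2]).round(2));print(r(s.x).round(1).tolist())
    return s.x
E4=lambda g,l,r,t,b:[g(l,t)[0],g(r,t)[0],g(l,t)[1],g(l,b)[1]]
oT=[(T,[52,0,18],tl(252,38)),(T,[-52,0,18],tl(157,358))]
oS=[(S,[32,7,57.5],sl(668,75)),(S,[-32,7,57.5],sl(500,108)),(S,[32,-7,57.5],sl(670,95)),(S,[-32,-7,57.5],sl(505,130)),(S,[-52,0,18],sl(447,208)),(S,[52,0,18],sl(720,155))]
eT=[(T,circ(46,21.5),E4(tl,52,360,48,348),[0,1,2,3])]; eS=[(S,circ(46,18.5),E4(sl,458,712,0,262),[0,1,3])]
fit(oT,eT,[550,170,-.2],"lid T");fit(oS,eS,[550,170,-.2],"lid S");L=fit(oT+oS,eT+eS,[550,170,-.2],"lid")
ct=[(T,pt([(51.5,-45,111)])[0],tc(342,175)),(T,pt([(51.5,135,111)])[0],tc(57,243))]
bd=lambda f,g,l:[(f,[sx*75,sy*75,12],g(*uv)) for (sx,sy),uv in l]
k=3.6
bt=lambda x,y:np.array([(x-396)/k+280-.5,y/k+170-.5]);bs=lambda x,y:np.array([(x-396)/k+250-.5,y/k+200-.5])
BT=bd(T,bt,[((1,1),(515,68)),((1,-1),(664,155)),((-1,-1),(585,308)),((-1,1),(427,215))])
BS=bd(S,bs,[((1,-1),(650,258)),((-1,-1),(472,258)),((-1,1),(468,123)),((1,1),(630,123))])
eT=[(T,circ(50,112),E4(tc,60,340,70,350),[0,1,2,3])];eS=[(S,circ(50,112),E4(sc,470,730,65,262),[0,1,2,3])]
fit(ct+BT,eT,[520,-180,-.5],"can T");fit(BS,eS,[520,-180,-.5],"can S")
fit(ct,eT,[520,-180,-.5],"mouthT");fit([],eS,[520,-180,-.5],"mouthS")
C=fit(ct+BT+BS,eT+eS,[520,-180,-.5],"can")
np.save("LC.npy",[L,C])
E
python3 fit0.py
```

```text
lid T [ 5.47689e+02  1.67821e+02 -2.38000e-01] -13.61
[0.3, -0.4, 0.0, 0.6, -0.1, -0.1, -0.2, 0.0]
lid S [ 5.45659e+02  1.68383e+02 -2.44000e-01] -14.01
[-0.4, -0.4, -0.9, -0.3, 0.5, 0.0, -0.5, -0.1, 0.1, 0.2, 0.6, -0.0, 0.3, 0.2, 0.6]
lid [ 5.46580e+02  1.68152e+02 -2.39000e-01] -13.69
[0.2, 0.0, -0.1, 0.9, -0.1, -0.5, -0.7, -0.4, 0.7, -0.1, -0.2, -0.1, 0.4, 0.2, 0.8, -0.1, -0.3, -0.3, 0.1, 0.4, 0.5, 0.5, 0.5]
can T [ 5.21982e+02 -1.82206e+02 -5.08000e-01] -29.09
[0.0, -0.2, 0.5, 0.3, -0.5, -0.7, 1.1, -0.1, -1.3, 0.0, -0.8, 0.5, 0.1, 0.5, -0.0, -0.0]
can S [ 5.18561e+02 -1.81603e+02 -5.12000e-01] -29.33
[-0.2, -0.9, -0.5, 0.1, -0.1, 0.2, 0.9, -0.7, -0.4, 0.7, 0.3, 0.7]
mouthT [ 522.055 -181.384   -0.524] -30.01
[-0.2, 0.1, 0.2, 0.0, -0.2, 0.2, -0.0, -0.1]
mouthS [ 519.335 -179.699   -1.18 ] -67.62
[-0.5, 0.5, -0.2, 0.2]
can [ 5.20795e+02 -1.81737e+02 -5.09000e-01] -29.19
[-0.1, 0.3, 0.4, 0.7, -0.6, -0.3, 1.0, 0.3, -1.5, 0.5, -1.0, 0.9, 0.5, -1.2, 0.2, -0.1, 0.4, -0.0, 1.4, -1.0, -0.1, 0.3, 0.4, 0.4, 0.2, 1.3, 0.0, 0.5]
```

```bash
cat > plan.py <<'E'
# usage: plan.py x y z yawdeg ; prints delta (cm, rad) in tool axes from commanded pose
import sys,json,numpy as np
from scipy.spatial.transform import Rotation as R
try: c=json.load(open("cmd.json"))
except Exception: c=[179.797,598.584,404.681,2.84977]
def delta(t):
    A=R.from_euler("xyz",[np.pi,0,c[3]]); d=A.inv().apply(np.array(t[:3])-c[:3])/10
    return [round(float(v),2) for v in d],round(-float(t[3]-c[3]),3)
def commit(tr,rz):
    A=R.from_euler("xyz",[np.pi,0,c[3]]); p=np.array(c[:3])+A.apply(np.array(tr)*10)
    json.dump([*map(float,p),c[3]-rz],open("cmd.json","w")); print("cmd now",p.round(2),np.degrees(c[3]-rz).round(2))
if sys.argv[1]=="c": commit([float(v) for v in sys.argv[2:5]],float(sys.argv[5]))
else:
    t=[float(v) for v in sys.argv[1:]];t[3]=np.radians(t[3]);print(delta(t))
E
python3 plan.py 547 168 300 166.3;python3 plan.py 547 168 270 166.3
```

```text
([-47.56, -30.67, 10.47], -0.053)
([-47.56, -30.67, 13.47], -0.053)
```

Emit:
step_arm(
  deltas=[
    {"translation": [-3,-2,0.5],"rot": [0,0,-0.005]},
    {"translation": [-7,-4.5,1.5],"rot": [0,0,-0.01]},
    {"translation": [-11.5,-7.5,2.5],"rot": [0,0,-0.015]},
    {"translation": [-16,-10.3,3.5],"rot": [0,0,-0.02]},
    {"translation": [-20.5,-13.2,4.5],"rot": [0,0,-0.025]},
    {"translation": [-25,-16.1,5.5],"rot": [0,0,-0.03]},
    {"translation": [-29.5,-19,6.5],"rot": [0,0,-0.035]},
    {"translation": [-33,-21.3,7.5],"rot": [0,0,-0.04]},
  ],
  grip=0,
)

```text
clock: 1.1
eef_pos: [435.6, 297.9, 329.2]
tcp_rot: [-3.141, -0.0, 2.889]
contact_force: [0.7, 0.9, 0.4]
opening: 1.0
```

```bash
python3 plan.py c -33 -21.3 7.5 -0.04; python3 plan.py 547 168 270 166.3; python3 -c "
from rig import readout;print(readout.sense())"
```

```text
cmd now [434.57 299.65 329.68] 165.57
([-14.17, -9.95, 5.97], -0.013)
{'clock': 1.1, 'qpos': array([ 5.97094712e-01,  2.92327724e-01,  1.91116697e+00, -1.68363747e-04,
        9.38312958e-01, -7.21290308e-01]), 'qvel': array([-0.62382243,  0.13487042,  0.01997187,  0.00324647, -0.16242015,
       -0.66215974]), 'joint_efforts': array([  4.29602534, -52.71279931, -28.17999065,  -0.1093076 ,
         0.4293479 ,   0.96968483]), 'eef_pos': array([435.56971677, 297.92125702, 329.23136012]), 'tcp_rot': array([-3.14134154e+00, -4.00174912e-05,  2.88928089e+00]), 'contact_force': array([0.74462821, 0.85239203, 0.40226473]), 'wrist_torque': array([-0.01443164, -0.02530654, -0.0353473 ]), 'opening': 1.000327894300414}
```

Emit:
step_arm(
  deltas=[
    {"translation": [-3.6,-2.5,1.5],"rot": [0,0,-0.004]},
    {"translation": [-7.2,-5,3],"rot": [0,0,-0.007]},
    {"translation": [-10.7,-7.5,4.5],"rot": [0,0,-0.01]},
    {"translation": [-13.2,-9.2,5.5],"rot": [0,0,-0.013]},
    {"translation": [-14.17,-9.95,5.97],"rot": [0,0,-0.013]},
    {"translation": [-14.17,-9.95,5.97],"rot": [0,0,-0.013]},
  ],
)

```text
clock: 1.85
eef_pos: [546.9, 167.8, 269.6]
tcp_rot: [-3.141, -0.001, 2.902]
contact_force: [0.2, 0.6, -0.0]
opening: 0.998
```

```bash
python3 plan.py c -14.17 -9.95 5.97 -0.013; python3 plan.py 547 168 199 166.3; python3 - <<'E'
from h import *
from rig import imaging
L=np.load("LC.npy")[0]
ims=[]
for n,c in(("top",(155,160,90,90)),("side",(205,130,90,90))):
    f=imaging.grab_frame(n);ims.append(overlay(f,np.ascontiguousarray(f["image"][:,:,::-1]),[(pose(*L,p),(0,200,0)) for p in LID],c,4.4,None))
cv2.imwrite("pics/pre.png",np.hstack(ims))
E
```

```text
cmd now [547.   167.98 269.98] 166.32
([0.0, 0.0, 7.1], 0.0)
```

View pics/pre.png

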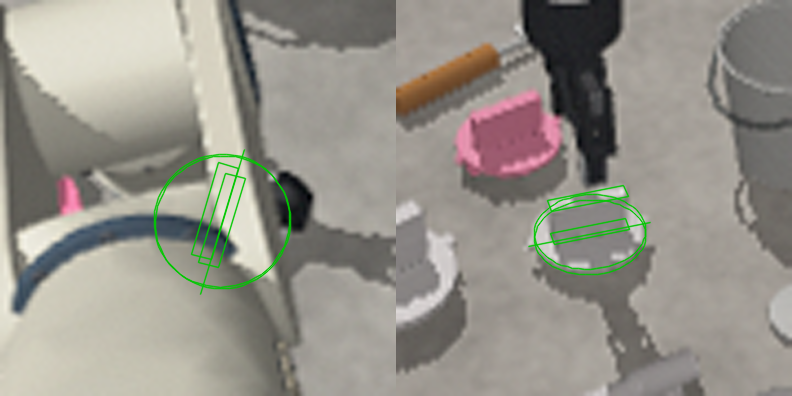

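```bash
python3 - <<'E'
from h import *
S=pickle.load(open("side0.pkl","rb"))
for y in (-50,0,50):
  u=proj(S,pose(547,168,np.radians(166.3),[[0,y,97],[0,y,150]]));print(y,((u-[205,130])*4.4+[396,0]).round())
E
```

```text
-50 [[568. 120.]
 [565.  68.]]
0 [[584. 158.]
 [581. 105.]]
50 [[600. 197.]
 [597. 145.]]
```

Emit:
step_arm(
  deltas=[
    {"translation": [0,0,2],"rot": [0,0,0]},
    {"translation": [0,0,4],"rot": [0,0,0]},
    {"translation": [0,0,6],"rot": [0,0,0]},
    {"translation": [0,0,7.1],"rot": [0,0,0]},
    {"translation": [0,0,7.1],"rot": [0,0,0]},
  ],
)

```text
clock: 2.58
eef_pos: [546.5, 168.5, 198.7]
tcp_rot: [-3.141, -0.001, 2.904]
contact_force: [0.4, -0.4, -0.1]
opening: 1.0
```

Emit:
step_arm(
  deltas=[
    {"translation": [0,0,0],"rot": [0,0,0]},
    {"translation": [0,0,0],"rot": [0,0,0]},
    {"translation": [0,0,0],"rot": [0,0,0]},
    {"translation": [0,0,0],"rot": [0,0,0]},
    {"translation": [0,0,0],"rot": [0,0,0]},
    {"translation": [0,0,0],"rot": [0,0,0]},
    {"translation": [0,0,0],"rot": [0,0,0]},
    {"translation": [0,0,0],"rot": [0,0,0]},
  ],
  grip=255,
  squeeze=40,
)

```text
clock: 3.58
eef_pos: [547.1, 168.0, 199.3]
tcp_rot: [3.141, 0.0, 2.903]
contact_force: [-0.1, -0.5, 6.0]
opening: 0.156
```

```bash
python3 plan.py c 0 0 7.1 0; python3 plan.py 547 168 340 166.3
```

```text
cmd now [547.   167.98 198.98] 166.32
([0.0, 0.0, -14.1], 0.0)
```

Emit:
step_arm(
  deltas=[
    {"translation": [0,0,-1],"rot": [0,0,0]},
    {"translation": [0,0,-3],"rot": [0,0,0]},
    {"translation": [0,0,-6],"rot": [0,0,0]},
    {"translation": [0,0,-9],"rot": [0,0,0]},
    {"translation": [0,0,-12],"rot": [0,0,0]},
    {"translation": [0,0,-14],"rot": [0,0,0]},
    {"translation": [0,0,-14],"rot": [0,0,0]},
  ],
)

```text
clock: 4.45
eef_pos: [547.4, 168.1, 340.6]
tcp_rot: [3.14, 0.003, 2.903]
contact_force: [-0.4, 0.4, -2.4]
opening: 0.157
```

```bash
python3 plan.py c 0 0 -14 0; python3 plan.py 521 -181.5 330 150.8; python3 - <<'E'
from h import *
from rig import imaging,readout
L=np.load("LC.npy")[0]
ims=[]
for n,c in(("side",(205,90,90,90)),):
    f=imaging.grab_frame(n);pickle.dump(f,open("lift.pkl","wb"))
    for d in (0,140):ims.append(overlay(f,np.ascontiguousarray(f["image"][:,:,::-1]),[(pose(*L,p,z=d),(0,200,0)) for p in LID] if d else [],c,4.4,None))
cv2.imwrite("pics/lift.png",np.hstack(ims));s=readout.sense();print(s["contact_force"],s["opening"],s["qpos"])
E
```

```text
cmd now [547.   167.98 338.98] 166.32
([-5.74, -34.57, 0.9], 0.271)
[-0.27621591 -0.1208678  -2.31665601] 0.15880626842060372 [ 2.95328555e-01  3.42966453e-01  1.80928466e+00  1.53662230e-07
  9.88307629e-01 -1.03665712e+00]
```

View pics/lift.png

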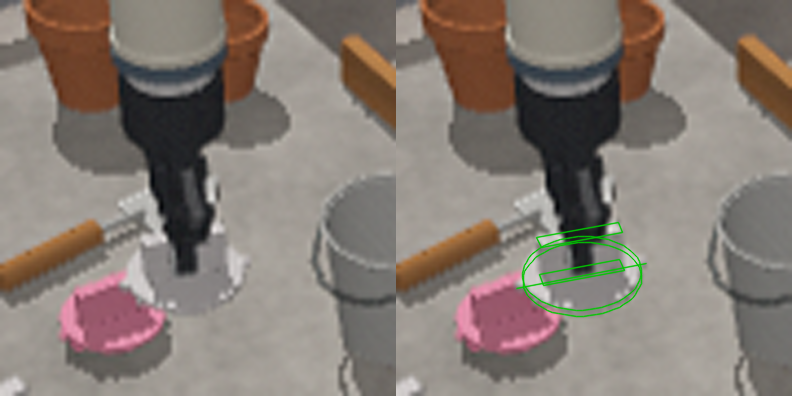

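Emit:
step_arm(
  deltas=[
    {"translation": [-0.3,-2,0],"rot": [0,0,0.02]},
    {"translation": [-1,-6,0],"rot": [0,0,0.05]},
    {"translation": [-1.8,-11,0],"rot": [0,0,0.09]},
    {"translation": [-2.6,-16,0],"rot": [0,0,0.13]},
    {"translation": [-3.5,-21,0],"rot": [0,0,0.17]},
    {"translation": [-4.3,-26,0],"rot": [0,0,0.21]},
    {"translation": [-5,-30.5,0],"rot": [0,0,0.24]},
    {"translation": [-5.5,-33.2,0],"rot": [0,0,0.265]},
  ],
)

```text
clock: 5.5
eef_pos: [520.4, -170.3, 337.7]
tcp_rot: [-3.141, -0.002, 2.634]
contact_force: [-0.4, 0.4, -2.4]
opening: 0.157
```

Emit:
step_arm(
  deltas=[
    {"translation": [-0.4,-1.3,0.4],"rot": [0,0,0.007]},
    {"translation": [-0.4,-1.3,0.9],"rot": [0,0,0.007]},
    {"translation": [-0.4,-1.3,0.9],"rot": [0,0,0.007]},
    {"translation": [-0.4,-1.3,0.9],"rot": [0,0,0.007]},
  ],
)

```text
clock: 6.0
eef_pos: [519.3, -180.0, 329.8]
tcp_rot: [3.142, -0.0, 2.632]
contact_force: [0.7, -0.7, -1.2]
opening: 0.156
```

```bash
python3 plan.py c -5.5 -33.2 0 0.265;python3 plan.py c -0.4 -1.3 0.9 0.007; python3 plan.py 520.8 -181.5 330 150.8; python3 - <<'E'
from h import *
from rig import imaging,readout
s=readout.sense();print(s["eef_pos"],s["tcp_rot"],s["opening"],s["contact_force"])
x,y,z=s["eef_pos"];yaw=s["tcp_rot"][2]
C=np.load("LC.npy")[1]
ims=[]
for n,c in(("side",(245,180,90,90)),("top",(280,170,90,90))):
    f=imaging.grab_frame(n);pickle.dump(f,open(f"hov_{n}.pkl","wb"));im=np.ascontiguousarray(f["image"][:,:,::-1])
    if n=="side":ims.append(overlay(f,im,[],c,4.4,None)); ims.append(overlay(f,im,[(pose(x,y,yaw,p,z=z-199),(0,200,0)) for p in LID]+[(pose(*C,p),(0,0,255)) for p in CAN],c,4.4,None))
cv2.imwrite("pics/hov.png",np.hstack(ims))
E
```

```text
cmd now [ 521.91 -167.61  338.98] 151.13
cmd now [ 519.13 -180.92  329.98] 150.73
([-0.17, 0.03, -0.0], -0.001)
[ 519.25434255 -179.96792439  329.82059228] [ 3.14153267e+00 -4.59034091e-04  2.63213752e+00] 0.1562066749645109 [ 0.67597131 -0.69495236 -1.21416079]
```

View pics/hov.png

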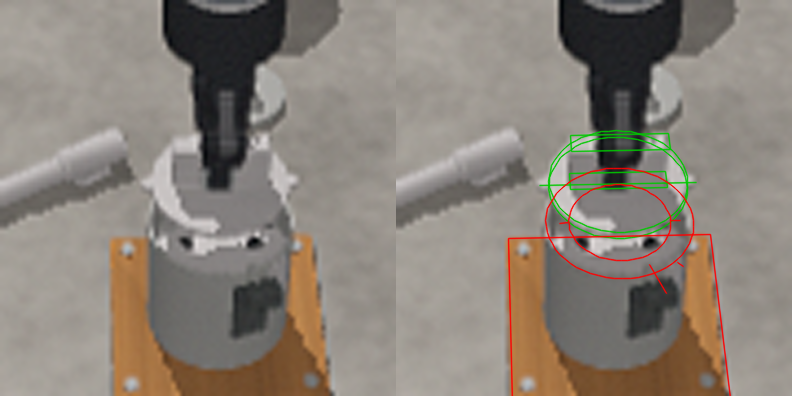

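```bash
python3 - <<'E'
from h import *
S=pickle.load(open("hov_side.pkl","rb"))["image"][:,:,::-1];T=pickle.load(open("hov_top.pkl","rb"))["image"][:,:,::-1]
c=lambda im,x,y,w,h,k:cv2.resize(np.ascontiguousarray(im[y:y+h,x:x+w]),None,fx=k,fy=k,interpolation=cv2.INTER_CUBIC)
cv2.imwrite("pics/hov2.png",np.hstack([c(S,270,200,50,50,8),c(T,290,180,50,50,8)]))
E
```

```text
(no output)
```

View pics/hov2.png

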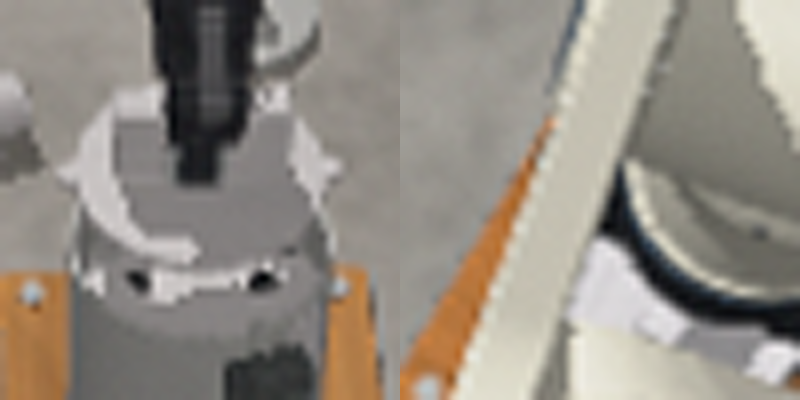

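```bash
python3 - <<'E'
from h import *
S=pickle.load(open("hov_side.pkl","rb"))
sc=lambda x,y:np.array([x/8+270-.5,y/8+200-.5]); cs=lambda u:((u-[270,200]+.5)*8).round(1)
p=(519.25,-180,2.632);z=329.8-199
print(cs(proj(S,pose(*p,[[52,0,18],[-52,0,18],[32,7,57.5],[32,-7,57.5],[-32,7,57.5],[-32,-7,57.5]],z=z))))
for zz in(15.5,21.5):
    u=cs(proj(S,pose(*p,circ(46,zz),z=z)));print(zz,u.min(0),u.max(0))
for q in((519.3,-179.7,0),(518.6,-181.6,0),(520.8,-181.7,0)):
    u=cs(proj(S,pose(*q,circ(50,112))));print(q,u.min(0),u.max(0))
print("obs flange 70 330 top",65+80,"bot",262+80)
E
```

```text
[[ 60.7 176.7]
 [345.4 170.9]
 [117.8 114.2]
 [116.1  86.1]
 [297.6 110.6]
 [294.5  82.5]]
15.5 [77.1 88.4] [329. 273.]
21.5 [77.2 77.2] [329.9 261.8]
(519.3, -179.7, 0) [ 65.6 143.2] [334.2 343.5]
(518.6, -181.6, 0) [ 66.6 146.9] [335.5 347.7]
(520.8, -181.7, 0) [ 71.8 145. ] [340.6 345.5]
obs flange 70 330 top 145 bot 342
```

```bash
python3 plan.py 520.2 -180.7 313 150.5
```

```text
([-0.08, 0.07, 1.7], 0.004)
```

Emit:
step_arm(
  deltas=[
    {"translation": [-0.08,0.07,0.5],"rot": [0,0,0.004]},
    {"translation": [-0.08,0.07,1.2],"rot": [0,0,0.004]},
    {"translation": [-0.08,0.07,1.7],"rot": [0,0,0.004]},
    {"translation": [-0.08,0.07,1.7],"rot": [0,0,0.004]},
    {"translation": [-0.08,0.07,1.7],"rot": [0,0,0.004]},
  ],
)

```text
clock: 6.72
eef_pos: [520.2, -180.8, 313.0]
tcp_rot: [-3.142, -0.0, 2.627]
contact_force: [0.4, 0.3, -1.8]
opening: 0.158
```

Emit:
step_arm(
  deltas=[
    {"translation": [0,0,0.15],"rot": [0,0,0]},
    {"translation": [0,0,0.3],"rot": [0,0,0]},
    {"translation": [0,0,0.45],"rot": [0,0,0]},
    {"translation": [0,0,0.6],"rot": [0,0,0]},
    {"translation": [0,0,0.6],"rot": [0,0,0]},
  ],
)

```text
clock: 7.35
eef_pos: [520.1, -180.7, 306.8]
tcp_rot: [-3.142, -0.0, 2.627]
contact_force: [-0.2, -1.2, -2.0]
opening: 0.16
```

```bash
python3 plan.py c -0.08 0.07 1.7 0.004;python3 plan.py c 0 0 .6 0;  python3 -c "
from rig import readout;s=readout.sense();print(s['eef_pos'],s['tcp_rot'],s['contact_force'],s['wrist_torque'])"
```

```text
cmd now [ 520.17 -180.7   312.98] 150.5
cmd now [ 520.17 -180.7   306.98] 150.5
[ 520.11644219 -180.69277725  306.82145656] [-3.14152868e+00 -2.99939173e-04  2.62675794e+00] [-0.2344659  -1.17703309 -2.0027033 ] [0.02844287 0.04172797 0.01791156]
```

Clean so far, with the lugs about 4 mm into the slots. I'll keep lowering.

Emit:
step_arm(
  deltas=[
    {"translation": [0,0,0.2],"rot": [0,0,0]},
    {"translation": [0,0,0.4],"rot": [0,0,0]},
    {"translation": [0,0,0.6],"rot": [0,0,0]},
    {"translation": [0,0,0.8],"rot": [0,0,0]},
    {"translation": [0,0,1.0],"rot": [0,0,0]},
    {"translation": [0,0,1.0],"rot": [0,0,0]},
  ],
)

```text
clock: 8.1
eef_pos: [520.1, -180.7, 296.8]
tcp_rot: [-3.142, -0.0, 2.627]
contact_force: [-0.1, 0.5, -1.4]
opening: 0.158
```

```bash
python3 plan.py c 0 0 1 0;  python3 -c "
from rig import readout;s=readout.sense();print(s['eef_pos'],s['tcp_rot'],s['contact_force'],s['wrist_torque'])"
```

```text
cmd now [ 520.17 -180.7   296.98] 150.5
[ 520.13746715 -180.65468406  296.78188929] [-3.14151523e+00 -3.41127919e-04  2.62683620e+00] [-0.10345798  0.46994094 -1.35144533] [ 0.04182018 -0.02180636  0.02003024]
```

Emit:
step_arm(
  deltas=[
    {"translation": [0,0,0.05],"rot": [0,0,0]},
    {"translation": [0,0,0.1],"rot": [0,0,0]},
    {"translation": [0,0,0.15],"rot": [0,0,0]},
    {"translation": [0,0,0.15],"rot": [0,0,0]},
  ],
)

```text
clock: 8.6
eef_pos: [520.2, -180.7, 295.8]
tcp_rot: [3.142, 0.0, 2.627]
contact_force: [-1.4, 1.0, 3.5]
opening: 0.157
```

```bash
python3 plan.py c 0 0 .15 0;  python3 - <<'E'
from h import *
from rig import readout,imaging
s=readout.sense();print(s['eef_pos'],s['tcp_rot'],s['contact_force'],s['wrist_torque'])
f=imaging.grab_frame("side");x,y,z=s["eef_pos"];c=(260,190,70,70);im=np.ascontiguousarray(f["image"][:,:,::-1])
a=overlay(f,im,[],c,5.6,None);b=overlay(f,im,[(pose(x,y,s["tcp_rot"][2],p,z=z-199.3),(0,200,0)) for p in LID],c,5.6,None)
cv2.imwrite("pics/seat.png",np.hstack([a,b]))
E
```

```text
cmd now [ 520.17 -180.7   295.48] 150.5
[ 520.20160029 -180.68504077  295.75479994] [3.14155553e+00 1.43225408e-04 2.62679000e+00] [-1.43928175  0.96777823  3.52539433] [ 0.10037952  0.24436462 -0.0228976 ]
```

View pics/seat.png

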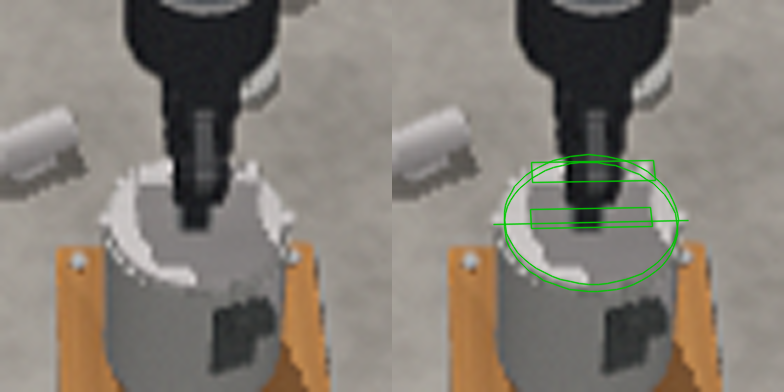

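The cap is seated: contact came at the predicted height with about 5 N. Now I'll turn it clockwise, checking partway.

Emit:
step_arm(
  deltas=[
    {"translation": [0,0,0],"rot": [0,0,0]},
    {"translation": [0,0,0],"rot": [0,0,0.05]},
    {"translation": [0,0,0],"rot": [0,0,0.1]},
    {"translation": [0,0,0],"rot": [0,0,0.16]},
    {"translation": [0,0,0],"rot": [0,0,0.22]},
    {"translation": [0,0,0],"rot": [0,0,0.28]},
    {"translation": [0,0,0],"rot": [0,0,0.34]},
    {"translation": [0,0,0],"rot": [0,0,0.4]},
  ],
  squeeze=60,
)

```text
clock: 9.65
eef_pos: [520.8, -180.9, 295.8]
tcp_rot: [3.14, 0.002, 2.225]
contact_force: [1.4, -0.0, 2.4]
opening: 0.155
```

```bash
python3 plan.py c 0 0 0 .4;  python3 - <<'E'
from rig import readout
s=readout.sense();print(s['eef_pos'],s['tcp_rot'],s['contact_force'],s['wrist_torque'],s["opening"])
E
```

```text
cmd now [ 520.17 -180.7   295.48] 127.58
[ 520.82300943 -180.87402729  295.8397849 ] [3.14048208e+00 1.70697578e-03 2.22511940e+00] [ 1.37075375 -0.03540241  2.41181426] [ 0.04469816 -0.16260967  0.14445501] 0.1547377658269452
```

Emit:
step_arm(
  deltas=[
    {"translation": [0,0,0],"rot": [0,0,0.06]},
    {"translation": [0,0,0],"rot": [0,0,0.12]},
    {"translation": [0,0,0],"rot": [0,0,0.18]},
    {"translation": [0,0,0],"rot": [0,0,0.24]},
    {"translation": [0,0,0],"rot": [0,0,0.3]},
    {"translation": [0,0,0],"rot": [0,0,0.35]},
    {"translation": [0,0,0],"rot": [0,0,0.385]},
    {"translation": [0,0,0],"rot": [0,0,0.385]},
  ],
)

```text
clock: 10.65
eef_pos: [520.9, -180.8, 295.9]
tcp_rot: [3.14, 0.001, 1.842]
contact_force: [4.8, 1.4, 3.1]
opening: 0.155
```

Emit:
step_arm(
  deltas=[
    {"translation": [0,0,0],"rot": [0,0,0]},
    {"translation": [0,0,0],"rot": [0,0,0]},
  ],
)

```text
clock: 10.9
eef_pos: [520.7, -180.8, 295.9]
tcp_rot: [3.14, 0.001, 1.842]
contact_force: [5.2, 1.2, 3.1]
opening: 0.151
```

```bash
python3 plan.py c 0 0 0 .385;  python3 - <<'E'
from h import *
from rig import readout,imaging
s=readout.sense();print(s['eef_pos'],s['tcp_rot'],np.degrees(s['tcp_rot'][2]),s['contact_force'],s['wrist_torque'],s['opening'])
x,y,z=s["eef_pos"];C=np.load("LC.npy")[1];ims=[]
for n,c in(("side",(260,190,70,70)),("top",(285,175,70,70))):
    f=imaging.grab_frame(n);im=np.ascontiguousarray(f["image"][:,:,::-1])
    ims.append(np.hstack([overlay(f,im,[],c,5.6,None),overlay(f,im,[(pose(x,y,s["tcp_rot"][2],p,z=z-199.3),(0,200,0)) for p in LID],c,5.6,None)]))
    cv2.imwrite(f"pics/end_{n}.png",ims[-1])
E
```

```text
cmd now [ 520.17 -180.7   295.48] 105.53
[ 520.71666489 -180.75532781  295.87113421] [3.14009601e+00 7.81386859e-04 1.84241138e+00] 105.56239614843227 [5.22324983 1.1580738  3.14372895] [ 0.16077115 -0.67291946  0.05684913] 0.15118701990507452
```

View pics/end_side.png

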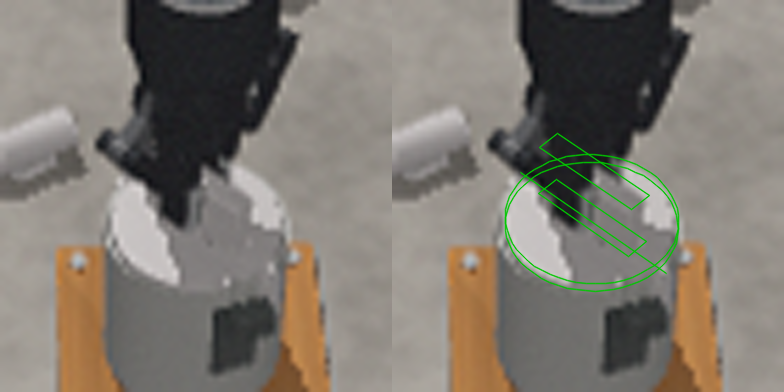

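View pics/end_top.png

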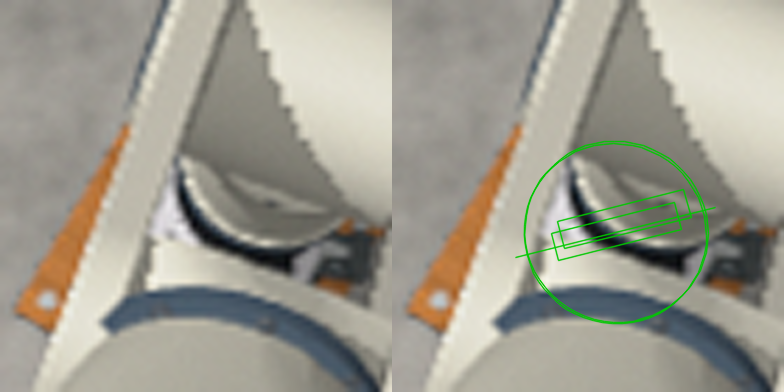

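```bash
python3 plan.py 521.1 -180.7 295.5 105.53
```

```text
([-0.02, 0.09, -0.0], -0.0)
```

Emit:
step_arm(
  deltas=[
    {"translation": [0,0.04,0],"rot": [0,0,0]},
    {"translation": [-0.02,0.09,0],"rot": [0,0,0]},
    {"translation": [-0.02,0.09,0],"rot": [0,0,0]},
    {"translation": [-0.02,0.09,0],"rot": [0,0,0]},
  ],
)

```text
clock: 11.5
eef_pos: [521.0, -180.8, 295.8]
tcp_rot: [-3.141, 0.0, 1.842]
contact_force: [2.2, 0.4, 7.4]
opening: 0.157
```

```bash
python3 plan.py c -.02 .09 0 0;  python3 - <<'E'
from h import *
from rig import readout,imaging
s=readout.sense();print(s['eef_pos'],s['tcp_rot'],np.degrees(s['tcp_rot'][2]),s['contact_force'],s['wrist_torque'],s['opening'])
x,y,z=s["eef_pos"];C=(519.7,-180.3,np.radians(-29.5))
f=imaging.grab_frame("side");im=np.ascontiguousarray(f["image"][:,:,::-1]);c=(272,212,44,40)
def at(yd): return [(pose(x,y,np.radians(yd),p,z=96.5),(0,200,0)) for p in LID[2:]]
rib=[(pose(*C,pt([(51.5,a,111),(51.5,a,101)])),(0,0,255)) for a in (-45,)]
a=overlay(f,im,[],c,9,None);b=overlay(f,im,at(105.5)+rib,c,9,None)
cv2.imwrite("pics/end2.png",np.hstack([a,b]))
E
```

```text
cmd now [ 521.09 -180.66  295.48] 105.53
[ 521.03756754 -180.77491629  295.80003687] [-3.14141774e+00  2.19635497e-04  1.84215965e+00] 105.54797316831099 [2.15048772 0.39431049 7.44364377] [ 0.02973401 -0.24239405  0.11299355] 0.15707479819046605
```

View pics/end2.png

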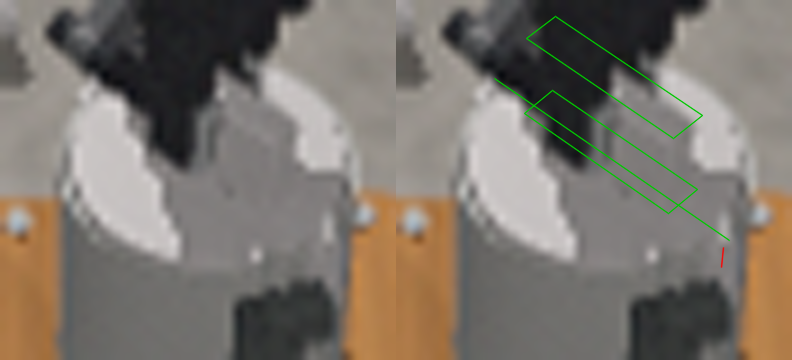

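Emit:
step_arm(
  deltas=[
    {"translation": [0,0,0],"rot": [0,0,0]},
    {"translation": [0,0,0],"rot": [0,0,0]},
    {"translation": [0,0,0],"rot": [0,0,0]},
    {"translation": [0,0,0],"rot": [0,0,0]},
  ],
)

```text
clock: 12.05
eef_pos: [521.1, -180.8, 295.8]
tcp_rot: [-3.141, 0.0, 1.842]
contact_force: [2.1, 1.1, 6.9]
opening: 0.154
```

```bash
python3 - <<'E'
from h import *
from rig import readout,imaging,ticket
s=readout.sense();print(s['eef_pos'],s['tcp_rot'],s['contact_force'],s['wrist_torque'],s['opening'],abs(s['qvel']).max())
f=imaging.grab_frame("side");cv2.imwrite("pics/final.png",f["image"][:,:,::-1])
print(ticket.sign_off())
E
```

```text
[ 521.05544281 -180.75688835  295.79803839] [-3.14143066e+00  2.60068187e-04  1.84224756e+00] [2.13701596 1.08004021 6.9025686 ] [ 0.02017008 -0.31873887  0.13152976] 0.15393963471285055 0.0010621201370568916
the job is handed in; nothing more can be done
None
```

View pics/final.png

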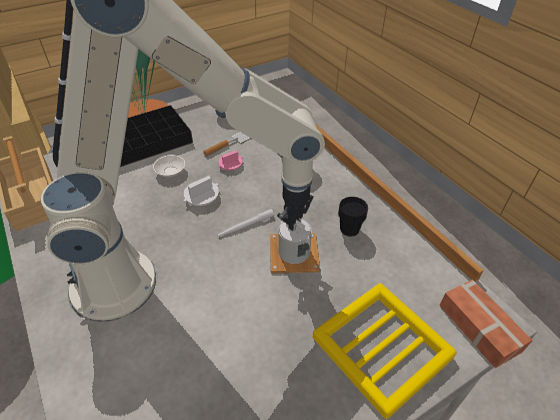

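I lifted the small aluminium lid, dropped its lugs through the canister's slots until the cap was down, and turned it about 45° clockwise. I handed in at about 12 s with the grip still on it at 60 N; no verdict was reported.

**Last checks**
- **Height:** the tool stopped at 295.8 mm, the predicted seating height, pressing down with about 7 N.
- **Turn:** the gripper is at 105.6°, against 150.5° when the lid was seated at the slots. That is about 45° of turn, or 44.5–45.3° given the spread in the canister's measured yaw.
- **Spring:** a steady turn-back torque of about 0.13 N m reached the wrist, so the vent spring appears to be engaged. The arm was still.
- **Everything else:** the final side picture shows the dibber, pots, dish, kneeler and the other two barred lids where they were. The arm hides the bucket and the plain lid in it. Nothing but the lid was touched on purpose.

**Disagreements and limits**
- **Camera mismatch:** the two cameras disagreed by about 2–3 mm on the mouth's position along x. At the half-turn this showed as a 5 N sideways force, which fell to about 2 N after I shifted the tool 0.9 mm.
- **What I couldn't see:** the arm blocked the top camera at the end and the bar was in shadow in the side view. The final lid angle therefore comes mainly from the gripper angle, and I could only judge the nub beside the ribs roughly. I had no direct reading of the vent or the catch.

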